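# Undo a jar of screws in the jar stand and hold its cap over it

### The arm

A 6-joint arm with a two-finger parallel gripper is mounted at the origin on the work surface. World frame = base frame: x ahead of the robot, y to its left, z up, the work surface at z = 0. Lengths are in mm, angles in rad, forces in N, time in s.
With the tool pointing down it reaches from about 300 to 775 mm from the base axis. Payload 14.6 kg.
Tool frame: the origin (TCP) lies on the centre line of the jaws, within the pads' length; the fingertips stand 19 mm ahead of it and the grasp point (between the pads) is the TCP (bot.tip_reach is the distance from the TCP to the fingertips, in mm); z points along the fingers, y is the line along which they close (so a half turn about z gives the same grasp; the last joint's range is limited). The gripper opens to 85 mm and grips with 20 to 120 N. Pads are 22 mm wide; open, the fingers measure 114 mm over their backs; the gripper's body (76 mm by 85 mm) begins 54 mm behind the grasp point. The pads swing forward as they close: fully open they stand 13 mm farther back than shut.
Start: joints at [1.211, 0.3, 1.521, -0, 1.321, -0.067], TCP at [158.746, 526.583, 250.281] pointing down, gripper open.
Joint ranges: [-3.03, 3.03], [-0.79, 2.21], [0.23, 2.52], [-1.04, 4.18], [0, 3.07], [-2.55, 2.55]. Speed limits (rad/s): [2.22, 2.22, 2.57, 3.14, 3.14, 3.14].

### API

Orientations are given as a unit quaternion [w, x, y, z].
In Python, from rig import bot gives the robot as it stands. Calls block until the motion is done:
- bot.move_to(position, orientation): joint-space move of the TCP to a pose.
- bot.servo_line(position, attitude=None, speed=150, until_force=None): straight line of the TCP; attitude=None keeps the orientation; speed is the mean speed in mm/s. With until_force (N) it stops when the force on the tool has changed by that much, and returns True; else False.
- bot.move_joints(angles): joint-space move.
- bot.move_gripper(opening, grip_force=None): finger opening in mm; grip_force is the grip in N (None keeps the last); returns when the fingers have stopped.
- bot.dwell(seconds).
- bot.ik(position, orientation): joint angles nearest the present ones, or None.
- bot.read_state(): the state.
- bot.read_camera(name): name is "side" or "top" or "wrist"; returns a dict with "image" (420x560x3 uint8, blue, green, red), "depth" (420x560 float32, mm along the optical axis (not along the pixel's ray), 0 where there is no reading), "fovy" (degrees; the focal length in pixels is half the picture's height over the tangent of half this angle, whatever the lens; pixels are square), "cx", "cy" (the principal point, pixels), "eye" and "attitude" of the camera in the world; the wrist camera has in their place "mount" (4x4, takes a point from camera to tool coordinates, whose origin is the TCP and whose axes are the flange's). Camera axes: x right, y down, z forward; pixel columns grow to the right and rows downward; lengths in mm; the calibration is good to about 2 mm. A picture is of the moment at which its call begins: read the wrist's pose just before it.
A pose or a line that the arm cannot do raises bot.MotionError and nothing moves.
- bot.finish_job(): hands the job in; it is judged then, once.
The state is a dict: "clock": time; "joint_positions": joint angles; "qvel": joint speeds; "effort": joint torques, N m; "ee_pos": TCP position; "tool_rot": TCP orientation; "ft_force": force on the tool from outside, world axes, zero at the start; "moment": the same for the moment, N m; "grip_width": finger opening in mm; "grip_force": force on a finger pad.
Only numpy, scipy, OpenCV 4.12 (cv2) and the standard library are available. Lean on these libraries where they do the work, as an engineer would, in place of code of your own. Each camera call takes 0.05 s, during which the arm holds its last target. There are 200 camera calls.

### The job

Stand the tall jar of screws that is out on the counter in the empty middle place of the plywood jar stand, so that the stand braces it, then twist its tight cap anticlockwise, stopping as soon as the threads let go (well short of a quarter turn). Lift the cap straight off and finish still holding it level, a couple of centimetres above the open mouth of the jar. Leave the jar standing fully down in its place and everything else on the counter where it is.

Things in the scene. Friction and masses are not known exactly. Their poses are not given: they have to be found in the camera images.
- jar_mid (a point): Tall clear jar of screws out on the counter: square body 66 x 66 mm, 84 mm high (lowest 4 mm stepped in to 60 mm), round neck 46 mm, rim at 104 mm; 0.35 to 0.55 kg, loose. Point: on its axis, 52 mm above its underside. z up, x and y square to its sides. It may be carried by its tight cap or its body. Unbraced, it turns along with the cap.
- cap_mid (a point): Round twist-off cap of the tall jar: 60 mm across (61 at the rolled lower edge), 17 mm high, 45 g. Point: on its axis, half-way up. Tight, its lower edge is 93 mm above the jar's underside (9 mm above the square shoulder, 11 mm below the rim), its top at 110 mm, and its x lies along the jar's x within 0.1 rad.
- jar_rim (a point): Centre of the tall jar's mouth, at the rim. Below it, three short threads hold the cap's three lugs: pulled up while engaged, the cap only lifts the jar. Turned anticlockwise from above (0.2 to 0.35 N m) it rises 1 mm and comes free once its x is 0.8 rad past the jar's x; a springy liner then lifts it up to 3 mm. It must stop turning by 1.45 rad; at 1.7 it meets the next threads.
- stand_place (a point): Empty middle place of the jar stand: centre of its floor, 12 mm above the counter. Its opening is 70 x 70 mm, 30 mm deep; the jar (66 mm) fits any of its four ways round with 2 mm to spare each side and can then turn only 0.06 rad. z up, x and y square to the opening. With the jar seated, the jar's point is 52 mm above this one.
- stand: The jar stand, fixed: plywood block 112 mm (its x) by 340 mm (its y), 42 mm high, with three square openings in a row along y, 110 mm apart, the outer two holding shorter jars. Origin: centre of its underside.
- jar_short_a: A shorter square jar of screws (66 x 66 mm, 72 mm high with its cap) standing in the stand's place on the +y side; leave alone. Origin: centre of its underside.
- jar_short_b: The same, in the stand's place on the -y side; leave alone.
- spanner: Steel shifting spanner, about 200 mm long and 12 mm high, lying flat along its x; leave alone. Origin: mid-length, on the counter.
- screwdriver: Screwdriver 210 mm long, handle 26 mm thick, lying along its x; leave alone. Origin: mid-length, on the counter.
- padlock: Galvanised padlock 75 x 46 x 18 mm lying flat, shackle to its +x; leave alone. Origin: centre of its case, on the counter.
- tape_measure: Tape measure 72 x 70 x 36 mm; leave alone. Origin: centre of its underside.
- hammer: Hammer 300 mm long, head 26 mm thick at its +x end, lying flat along its x; leave alone. Origin: mid-length, on the counter.
Mind the look-alikes: they are no part of the job. There is more than one size of the part that bears cap_mid; the job needs the smaller. Leave any orange look-alike of the part that bears jar_mid alone.

How it is judged:
By the outcome, as a careful person would: the job done as asked, in the order asked, and still so for the second after the job is handed in, while the arm keeps its last pose, push and grip.
It also fails if it takes over 51 s, if anything falls off the work surface, if the arm or the gripper's body presses on something with over 40 N, if the wrist force passes 120 N, or if a joint passes its speed limit or range.

## Working session

There is one attempt and no reset: what is moved stays moved. The work goes in short steps, each a Python script; the robot and the scene stay as the last script left them, time stands still between calls to the robot, and variables do not carry over. Pictures are saved under pics/ and viewed, at most 10 in all, crops included, and the job is handed in when it is done.

```bash
mkdir -p pics; cat > h.py <<'E'
import numpy as np, cv2
from rig import bot
from scipy.spatial.transform import Rotation as R
def rot(q): return R.from_quat([q[1],q[2],q[3],q[0]]).as_matrix()
def down(yaw):
    # tool z down, tool x at yaw
    c,s=np.cos(yaw),np.sin(yaw)
    M=np.array([[c,s,0],[s,-c,0],[0,0,-1.]])
    q=R.from_matrix(M).as_quat(); return [q[3],q[0],q[1],q[2]]
def cam(name):
    st=bot.read_state(); d=bot.read_camera(name)
    h=d["image"].shape[0]; d["f"]=h/2/np.tan(np.radians(d["fovy"])/2)
    if "mount" in d:
        T=np.eye(4);T[:3,:3]=rot(st["tool_rot"]);T[:3,3]=st["ee_pos"]
        W=T@np.array(d["mount"]); d["Rw"]=W[:3,:3]; d["eye"]=W[:3,3]
    else:
        a=np.array(d["attitude"]); d["Rw"]=rot(a) if a.size==4 else a; d["eye"]=np.array(d["eye"])
    return d
def ray(d,u,v):
    return d["Rw"]@np.array([(u-d["cx"])/d["f"],(v-d["cy"])/d["f"],1.])
def onz(d,u,v,z):
    r=ray(d,u,v); return d["eye"]+r*(z-d["eye"][2])/r[2]
def cloud(d):
    v,u=np.mgrid[:d["depth"].shape[0],:d["depth"].shape[1]]; Z=d["depth"]
    P=np.stack([(u-d["cx"])/d["f"]*Z,(v-d["cy"])/d["f"]*Z,Z],-1)
    W=P@d["Rw"].T+d["eye"]; W[Z<=0]=np.nan; return W
E
python3 - <<'E'
from h import *
import pickle
for n in ["top","side","wrist"]:
    d=cam(n); cv2.imwrite(f"pics/{n}0.png",d["image"]); pickle.dump(d,open(n+"0.pkl","wb"))
    print(n,d["fovy"],d["cx"],d["cy"],d["eye"],d["Rw"].round(3).tolist(), (d["depth"]>0).mean())
print(bot.read_state(), bot.tip_reach)
E
```

```text
top 47.95651908025434 269.75776176626965 213.416172330337 [ 257.87066021   82.76975567 1341.94351065] [[-0.019, -0.98, 0.198], [-1.0, 0.019, -0.005], [0.002, -0.199, -0.98]] 0.9960671768707483
side 53.89506925678316 282.45155487994975 208.31598412985386 [ 304.09721876 -673.93709295  661.21454109] [[0.95, -0.207, 0.235], [-0.313, -0.571, 0.759], [-0.023, -0.794, -0.607]] 0.9959268707482993
wrist 61.11372538268491 281.8903680908841 212.89624378724187 [ 90.36983305 545.60291343 373.19240051] [[0.289, 0.919, 0.267], [0.957, -0.277, -0.08], [0.0, 0.279, -0.96]] 0.9962244897959184
{'clock': 0.15, 'joint_positions': array([ 1.21139781e+00,  3.00336284e-01,  1.52145154e+00, -7.58270706e-06,
        1.32068238e+00, -6.65976949e-02]), 'qvel': array([ 0.00084416, -0.00034083, -0.00121254, -0.00145567,  0.00052579,
       -0.00130733]), 'effort': array([-2.21914335e-03, -5.43667316e+01, -3.61883175e+01, -8.88341356e-05,
        3.11999625e-03, -3.45807973e-05]), 'ee_pos': array([158.69510139, 526.43805132, 249.85006031]), 'tool_rot': array([-8.91637570e-05,  1.45877058e-01,  9.89302629e-01, -4.29638340e-04]), 'ft_force': array([-0.59789746,  0.11344611, -0.11894877]), 'moment': array([ 0.02969632,  0.02172901, -0.0085258 ]), 'grip_force': 0.0, 'grip_width': 85.67549840144031} 19.0
```

View pics/top0.png

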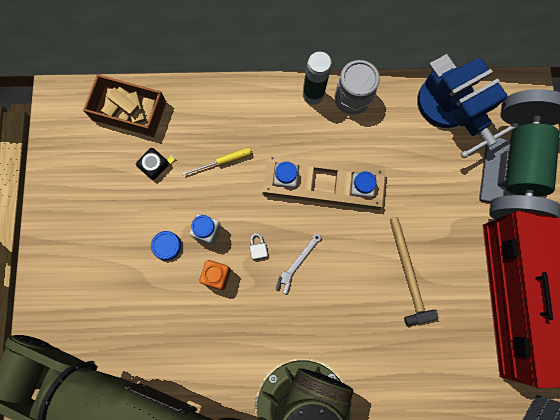

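View pics/side0.png

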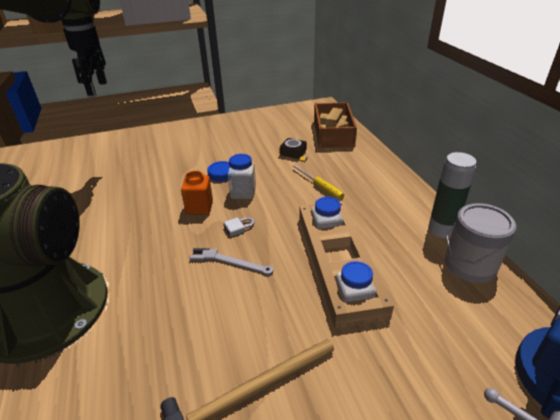

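The top view shows the target jar with its blue cap at about (204,228). The larger loose cap is at (166,246) and the orange look-alike at (214,274). The stand's empty opening is at (325,180), between short jars at (286,173) and (365,184). The side view agrees: jar at (240,175), opening at (340,247).

```bash
python3 - <<'E'
from h import *
import pickle
d=pickle.load(open("top0.pkl","rb")); W=cloud(d)
hsv=cv2.cvtColor(d["image"],cv2.COLOR_BGR2HSV)
m=cv2.inRange(hsv,(105,150,60),(125,255,255))
n,l,s,c=cv2.connectedComponentsWithStats(m)
for i in range(1,n):
    if s[i,4]>60 and c[i,0]<400:
        P=W[l==i]; z=np.nanpercentile(P[:,2],80); print("top",c[i].round(1),s[i,4],"z80",z.round(1),"c",np.nanmedian(P[P[:,2]>z-8],0).round(1), onz(d,*c[i],z).round(1))
d2=pickle.load(open("side0.pkl","rb")); W2=cloud(d2)
hsv=cv2.cvtColor(d2["image"],cv2.COLOR_BGR2HSV)
m=cv2.inRange(hsv,(105,150,60),(125,255,255))
n,l,s,c=cv2.connectedComponentsWithStats(m)
for i in range(1,n):
    if s[i,4]>100 and 150<c[i,0]<400:
        P=W2[l==i]; z=np.nanpercentile(P[:,2],80); print("side",c[i].round(1),s[i,4],"z80",z.round(1),"c",np.nanmedian(P[P[:,2]>z-4],0).round(1))
for (u,v) in [(325,180),(310,192),(340,192),(340,168)]: print(W[v,u].round(1))
w=pickle.load(open("wrist0.pkl","rb")); print(w["mount"])
# corners of stand opening on z=42
for u,v in [(316,167),(339,169),(335,194),(311,191),(268,154),(387,171),(384,208),(263,193)]: print(u,v,onz(d,u,v,42).round(1))
E
```

```text
top [285.9 171.6] 345 z80 84.9 c [629.6  28.9  82.6] [629.5  29.1  84.9]
top [365.1 181.5] 351 z80 85.1 c [ 597.7 -188.8   83. ] [ 597.1 -188.5   85.1]
top [202.4 225.7] 386 z80 110.2 c [477.3 256.  108.4] [477.4 255.  110.2]
top [165.1 244.9] 643 z80 23.9 c [440.4 372.   21.6] [440.1 371.2  23.9]
side [227.7 166.6] 586 z80 108.8 c [478.  250.9 108.9]
side [327.6 205.2] 337 z80 83.3 c [632.2  26.8  82.5]
side [356.7 274.1] 616 z80 83.3 c [ 598.2 -190.8   82.5]
[624.1 -87.8  10.1]
[581.4 -39.8  40.2]
[ 579.2 -124.7   42.5]
[ 650.6 -128.5   40.4]
[[-1.61807600e-04 -9.60326322e-01 -2.78878698e-01  7.09392074e+01]
 [ 9.99999031e-01 -5.40936498e-04  1.28252218e-03 -1.45834706e+00]
 [-1.38249547e-03 -2.78878221e-01  9.60325480e-01 -1.23407065e+02]
 [ 0.00000000e+00  0.00000000e+00  0.00000000e+00  1.00000000e+00]]
316 167 [654.4 -59.5  42. ]
339 169 [ 647.2 -125.2   42. ]
335 194 [ 573.7 -110.3   42. ]
311 191 [583.8 -42.6  42. ]
268 154 [696.   77.3  42. ]
387 171 [ 638.6 -262.3   42. ]
384 208 [ 530.6 -246.4   42. ]
263 193 [580.5  93.6  42. ]
```

```bash
python3 - <<'E'
from h import *
import pickle
def snap(n,p,yaw):
    bot.move_to(p,down(yaw)); bot.dwell(.15); d=cam("wrist"); cv2.imwrite(f"pics/{n}.png",d["image"]); pickle.dump(d,open(n+".pkl","wb")); print(n,bot.read_state()["clock"],bot.read_state()["joint_positions"].round(2))
snap("j1",[477,275,300],3.0)
snap("j2",[477,225,300],3.0)
snap("s1",[613,-60,260],3.0)
snap("s2",[613,-110,260],3.0)
cv2.imwrite("pics/mix.png",cv2.resize(np.vstack([np.hstack([cv2.imread(f"pics/{a}.png") for a in r]) for r in (("j1","j2"),("s1","s2"))]),(800,600)))
E
```

```text
j1 1.8583 [ 0.46  0.27  1.45  0.    1.43 -0.97]
j2 2.375 [ 0.37  0.22  1.51  0.    1.41 -1.06]
s1 3.7833 [-0.16  0.44  1.31  0.    1.39 -1.59]
s2 4.3 [-0.24  0.46  1.28  0.    1.4  -1.67]
```

View pics/mix.png

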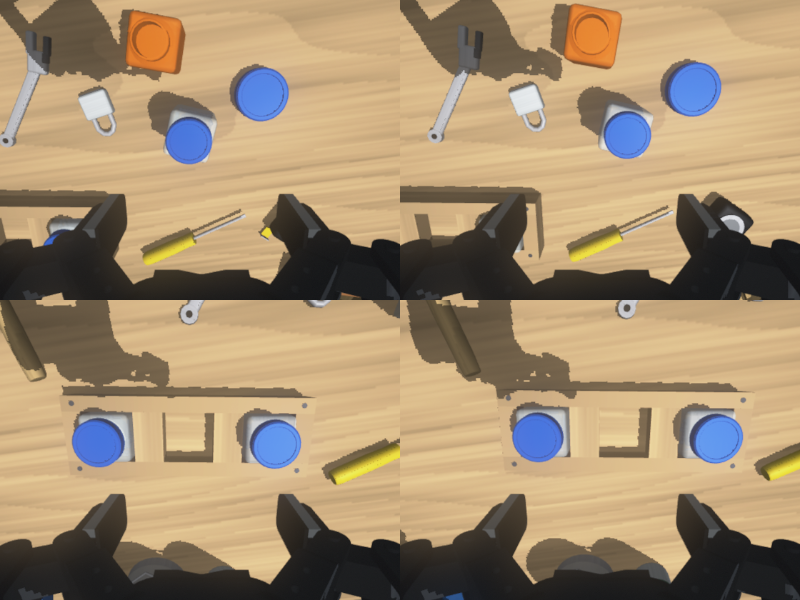

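The four wrist frames show the target jar's cap near (265,196) in full-frame pixels in j1 and (318,189) in j2, with pale shoulder corners around it. The stand opening is near (263,193) in s1 and (313,184) in s2. Next I'll measure both from these views.

```bash
cat > m.py <<'E'
from h import *
import pickle
def tri(a,pa,b,pb):
    A=[];B=[]
    ra,rb=ray(a,*pa),ray(b,*pb)
    s=np.linalg.lstsq(np.stack([ra,-rb],1),b["eye"]-a["eye"],rcond=None)[0]
    return (a["eye"]+s[0]*ra+b["eye"]+s[1]*rb)/2, np.linalg.norm(a["eye"]+s[0]*ra-b["eye"]-s[1]*rb)
def capfit(d,xy,zlo):
    W=cloud(d); hsv=cv2.cvtColor(d["image"],cv2.COLOR_BGR2HSV)
    m=(cv2.inRange(hsv,(100,120,50),(130,255,255))>0)&(np.hypot(W[...,0]-xy[0],W[...,1]-xy[1])<50)&(W[...,2]>zlo)
    c,r=cv2.minEnclosingCircle(W[m][:,:2].astype(np.float32))
    e=cv2.fitEllipse(max(cv2.findContours(m.astype(np.uint8),0,2)[0],key=len))
    return np.array(c),r,np.median(W[m][:,2]),e[0]
if __name__=="__main__":
    L=lambda n:pickle.load(open(n+".pkl","rb"))
    a,b=L("j1"),L("j2"); E=[]
    for d in (a,b):
        c,r,z,e=capfit(d,(477,254),106); E.append(e); print("cap",c.round(1),r,z,np.round(e,1),onz(d,*e,z).round(1))
        W=cloud(d); m=(np.hypot(W[...,0]-c[0],W[...,1]-c[1])<60)&(W[...,2]>78)&(W[...,2]<90)
        p=W[m]; R_=cv2.minAreaRect(p[:,:2].astype(np.float32)); print("shoulder",m.sum(),np.median(p[:,2]),R_)
        m=(np.hypot(W[...,0]-c[0],W[...,1]-c[1])<60)&(W[...,2]>15)&(W[...,2]<90)
        print("body",cv2.minAreaRect(W[m][:,:2].astype(np.float32)))
        p=W[(np.hypot(W[...,0]-392,W[...,1]-238)<75)&(W[...,2]>60)]; print("orange",cv2.minAreaRect(p[:,:2].astype(np.float32)), p[:,2].max() if len(p) else 0)
    print("tri",tri(a,E[0],b,E[1]))
    a,b=L("s1"),L("s2"); Q=[]
    for d in (a,b):
        W=cloud(d); r=np.hypot(W[...,0]-613,W[...,1]+80)
        m=((W[...,2]<36)&(r<58)).astype(np.uint8)
        cs=max(cv2.findContours(m,0,2)[0],key=cv2.contourArea)
        # rays of the opening's edge onto the stand's top
        zt=np.median(W[(r>60)&(r<75)&(W[...,2]>30)][:,2])
        R_=cv2.minAreaRect(cs.astype(np.float32)); print("px",R_,"top z",zt,"floor z",np.median(W[(r<20)][:,2]))
        ap=cv2.approxPolyDP(cs,6,True)[:,0]; print(ap.tolist())
        P=np.array([onz(d,u,v,zt)[:2] for u,v in cs[:,0]],np.float32); print("opening",cv2.minAreaRect(P))
        c1=capfit(d,(630,29),80);c2=capfit(d,(598,-189),80); print("short",c1[0],c1[2],c2[0],c2[2],(c1[0]+c2[0])/2,np.arctan2(*(c1[0]-c2[0])))
        Q.append(c1[3:]+c2[3:])
    for i in (0,1): print("tri short",tri(a,Q[0][i],b,Q[1][i]))
E
python3 m.py
```

```text
cap [476.1 249.1] 38.92088317871094 109.2668905642582 [264.  197.2] [479.3 257.9 109.3]
shoulder 879 82.1900810732381 ((479.55511474609375, 257.3368225097656), (65.36260223388672, 64.46633911132812), 68.42350006103516)
body ((480.1033020019531, 257.0939025878906), (66.0423355102539, 66.18976593017578), 68.38914489746094)
orange ((392.50091552734375, 233.7574005126953), (149.5479736328125, 80.65129089355469), 5.357197284698486) 375.65680862404906
cap [480.4 257.4] 29.788768768310547 109.28077346801413 [318.3 189.2] [479.3 257.5 109.3]
shoulder 952 82.17451626994907 ((479.797119140625, 257.1021423339844), (65.33348083496094, 64.8299560546875), 68.79617309570312)
body ((480.20623779296875, 257.0662841796875), (66.02165985107422, 66.02365112304688), 68.60607147216797)
orange ((392.9224853515625, 232.03509521484375), (149.06089782714844, 83.58985137939453), 5.1984100341796875) 375.9799337191713
tri (array([479.82511833, 257.70920265, 106.98945932]), np.float64(0.00671356364386896))
px ((262.5, 191.0), (68.0, 71.0), 90.0) top z 274.8010004948069 floor z 318.99821415907275
[[227, 157], [230
[... 178 characters left out ...]
.25993107596588 [ 600.9934082  -187.37579346] 82.98282742499015 [617.26483154 -78.56622028] 0.1484403970122758
px ((314.0, 184.0), (68.0, 72.0), 90.0) top z 272.55928616941515 floor z 315.7105924049628
[[279, 150], [278, 217], [346, 218], [350, 150]]
opening ((566.5781860351562, -93.82576751708984), (22.48969841003418, 21.976179122924805), 81.90010070800781)
short [633.56292725  30.26185226] 83.34315266419856 [ 600.92590332 -187.78495789] 83.06791520350384 [617.24441528 -78.76155281] 0.1485759759027893
tri short (array([633.05732326,  30.54785812,  81.42891371]), np.float64(0.11396286803386435))
tri short (array([ 600.24926561, -187.71689626,   81.57096124]), np.float64(0.08534410361839839))
```

```bash
cat > m2.py <<'E'
from m import *
L=lambda n:pickle.load(open(n+".pkl","rb"))
C=[];ds=[L("s1"),L("s2")]
for d in ds:
    W=cloud(d); r=np.hypot(W[...,0]-617,W[...,1]+79); near=W[...,2]<60
    zt=np.median(W[(r>52)&(r<60)&near&(W[...,2]>30)][:,2])
    m=((W[...,2]<zt-5)&(r<60)&near).astype(np.uint8)
    n,l,s,c=cv2.connectedComponentsWithStats(m); i=1+np.argmax(s[1:,4]); m=(l==i).astype(np.uint8)
    cs=max(cv2.findContours(m,0,2)[0],key=cv2.contourArea)
    P=np.array([onz(d,u,v,zt)[:2] for u,v in cs[:,0]],np.float32)
    R_=cv2.minAreaRect(P); print("top",zt,"floor",np.median(W[(r<20)&near][:,2]),"opening",R_)
    M=cv2.moments(cs); C.append((M["m10"]/M["m00"],M["m01"]/M["m00"])); print(np.round(C[-1],1),onz(d,*C[-1],zt).round(1))
    m=((W[...,2]>zt-4)&(W[...,2]<zt+4)&(r<200)); print("stand rect",cv2.minAreaRect(W[m][:,:2].astype(np.float32)))
print("tri opening",tri(ds[0],C[0],ds[1],C[1]))
for n in("j1","j2"):
    d=L(n);W=cloud(d); p=W[(np.hypot(W[...,0]-392,W[...,1]-238)<75)&(W[...,2]>75)&(W[...,2]<130)]; print("orange",p[:,2].max() if len(p) else 0,cv2.minAreaRect(p[:,:2].astype(np.float32)))
E
python3 m2.py
```

```text
top 41.71169594305405 floor 11.780023800169346 opening ((617.113525390625, -79.11567687988281), (69.21833038330078, 68.5219955444336), 81.94556427001953)
[263.  190.6] [615.8 -78.9  41.7]
stand rect ((617.9404296875, -79.58615112304688), (341.0151672363281, 112.53881072998047), 81.41472625732422)
top 41.77617935180936 floor 11.804478813106925 opening ((616.9325561523438, -79.56021118164062), (69.48023986816406, 67.68765258789062), 81.900390625)
[313.5 183.7] [615.8 -79.4  41.8]
stand rect ((617.9849243164062, -79.25883483886719), (341.1608581542969, 112.45917510986328), 81.40874481201172)
tri opening (array([616.48697342, -79.1695425 ,  38.41157208]), np.float64(0.013582837611661533))
orange 111.49945696708295 ((392.50128173828125, 233.74847412109375), (149.54661560058594, 80.6440200805664), 5.345654487609863)
orange 111.89157510196549 ((392.7520751953125, 233.41598510742188), (148.97369384765625, 80.49524688720703), 5.03065299987793)
```

```bash
python3 - <<'E'
from h import *
J=np.array([480.1,257.2]); psi=np.radians(158.5); q=down(psi)
S=lambda t:(lambda s:print(t,round(s["clock"],2),s["ee_pos"].round(1),s["ft_force"].round(1),s["moment"].round(2),round(s["grip_width"],1),round(s["grip_force"],1)))(bot.read_state())
bot.move_to([*J,190],q); S("above")
print(bot.servo_line([*J,63],speed=80,until_force=6)); S("down")
bot.move_gripper(60,grip_force=50); S("grip")
bot.servo_line([*J,150],speed=80); bot.dwell(.2); S("lift")
C=np.array([617.4,-79.3]); q2=down(np.radians(171.5))
bot.move_to([*C,130],q2); bot.dwell(.3); S("hover")
import pickle
for n in("side","wrist","top"):
    d=cam(n); cv2.imwrite(f"pics/{n}1.png",d["image"]); pickle.dump(d,open(n+"1.pkl","wb"))
a=cv2.imread("pics/side1.png")[120:360,200:480]; b=cv2.imread("pics/wrist1.png"); 
cv2.imwrite("pics/hov.png",np.hstack([cv2.resize(a,(450,386)),cv2.resize(b,(350,386))]))
E
```

```text
above 5.78 [480.7 256.7 190.2] [ 0.2 -0.   1.2] [ 0.    0.01 -0.02] 85.3 0.0
False
down 7.52 [480.3 257.3  63.4] [ 0.   1.  -0.8] [-0.02 -0.03 -0.02] 85.4 0.0
grip 7.83 [480.9 257.9  64.2] [0.9 3.7 7.7] [ 0.41 -0.08 -0.04] 65.3 52.7
lift 9.28 [480.  257.1 149.6] [-0.6  0.  -4.6] [-0.04  0.05 -0.01] 65.3 53.4
hover 10.94 [617.4 -78.7 130.1] [ 0.1 -0.1 -5.4] [-0.06 -0.07  0.  ] 65.3 74.9
```

View pics/hov.png

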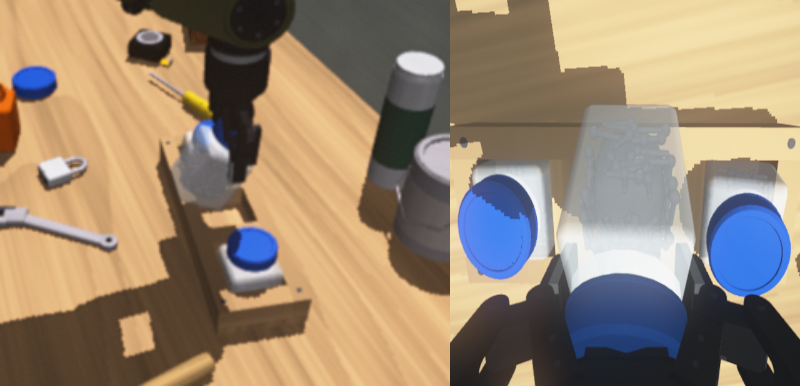

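The hover picture shows the jar held upright over the opening, between the two short jars. In the wrist half, its lower far edge is at about (635,107) and both neighbours are visible. I'll compare the jar and stand within this one wrist frame before lowering.

```bash
python3 - <<'E'
from m import *
d=pickle.load(open("wrist1.pkl","rb")); W=cloud(d); r=np.hypot(W[...,0]-617,W[...,1]+79)
x=W-np.array([617.4,-79.3,0]); t=np.radians(-8.5); 
sx=x[...,0]*np.cos(t)+x[...,1]*np.sin(t); sy=-x[...,0]*np.sin(t)+x[...,1]*np.cos(t); z=W[...,2]
for lo,hi in((66,75),(80,95),(95,110),(110,125),(125,140)):
    m=(abs(sx)<50)&(abs(sy)<42)&(z>lo)&(z<hi); print(lo,m.sum(),"sx",np.nanpercentile(sx[m],[1,99]).round(1),"sy",np.nanpercentile(sy[m],[1,99]).round(1))
m=(z>38)&(z<46); print("stand sx",np.nanpercentile(sx[m],[.5,99.5]).round(1),"sy",np.nanpercentile(sy[m],[.5,99.5]).round(1))
for s in (1,-1):
    m=(abs(sx)<50)&(abs(sy-110*s)<50)&(z>50)&(z<68); print("short body sy",np.nanpercentile(sy[m],[1,99]).round(1),np.nanpercentile(sx[m],[1,99]).round(1))
m=(abs(sx)<50)&(abs(sy)<36)&(z>95)&(z<145); sel=m&(sx<-20)
P=W[m]; print("body rect",cv2.minAreaRect(P[:,:2].astype(np.float32)))
E
```

```text
66 0 sx nan sy nan
80 0 sx nan sy nan
95 0 sx nan sy nan
110 3 sx [-49.   -8.5] sy [32.8 41.2]
125 2856 sx [-49.9  -7.5] sy [-38.4  41.4]
stand sx [-55.7  55.7] sy [-169.2  169.1]
short body sy [ 71.9 134. ] [-30.5  32.3]
short body sy [-139.9  -77.4] [-33.2  29.2]
body rect ((593.8384399414062, -75.11810302734375), (71.73575592041016, 54.95363998413086), 78.56254577636719)
  return np.nanmean(a, axis, out=out, keepdims=keepdims)
```

```bash
python3 - <<'E'
from m import *
d=pickle.load(open("wrist1.pkl","rb")); g=d["image"]
t=np.radians(-8.5); B=np.array([[np.cos(t),np.sin(t)],[-np.sin(t),np.cos(t)]])
for u,v in((216,116),(365,116)):
    for z in(67,71): print(u,v,z,(B@(onz(d,u,v,z)[:2]-[617.4,-79.3])).round(1))
c=g[95:275,150:430]; cv2.imwrite("pics/crop.png",cv2.resize(c,None,fx=2.8,fy=2.8,interpolation=2))
E
```

```text
216 116 67 [-68.  -34.1]
216 116 71 [-68.1 -33.4]
365 116 67 [-68.   41.3]
365 116 71 [-68.1  40.4]
```

View pics/crop.png

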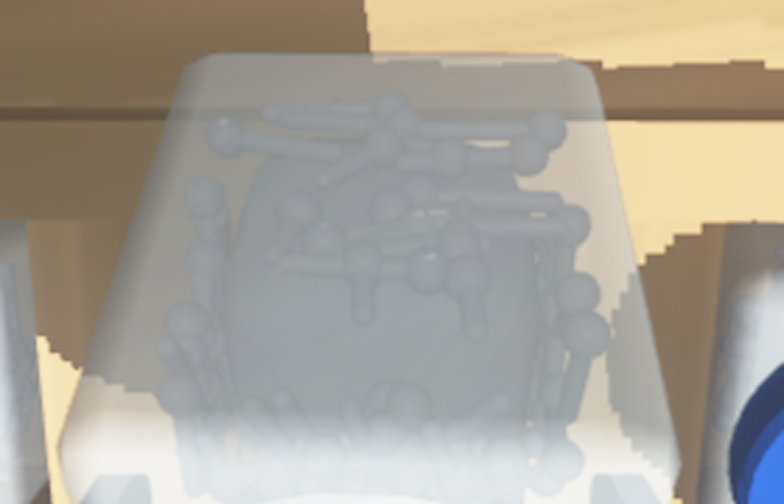

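The crop shows the bottom edge at crop y≈53 (full-frame v≈114) and the shoulder edge at v≈261. An upright jar would put them near 182 and 238. The jar has swung about 35° in the pads, bottom towards the base. I'll tilt the tool by the same angle so the jar comes upright, set it down on clear counter in front of the stand, and then carry it by the cap, where it hangs plumb.

```bash
cat >> h.py <<'E'
def S(t):
    s=bot.read_state(); print(t,round(s["clock"],2),s["ee_pos"].round(1),s["ft_force"].round(1),s["moment"].round(2),round(s["grip_width"],1),round(s["grip_force"],1)); return s
def tilt(yaw,th):
    q=R.from_matrix(rot(down(yaw)))*R.from_euler("y",th); q=q.as_quat(); return [q[3],q[0],q[1],q[2]]
E
python3 - <<'E'
from h import *
psi=np.radians(171.5); q=tilt(psi,np.radians(-35)); p=[495,-112]
print(bot.ik([*p,60],q),bot.ik([*p,130],q))
bot.servo_line([600,-80,165],speed=90)
bot.servo_line([*p,110],attitude=q,speed=90); bot.dwell(.2); S("tilted")
print(bot.servo_line([*p,52],speed=25,until_force=4)); S("touch")
d=cam("side"); cv2.imwrite("pics/tilt_a.png",cv2.resize(d["image"][120:400,150:450],None,fx=2,fy=2))
E
```

```text
None [-0.34472849  0.15756562  2.1311554   0.42557043  0.27451749 -2.14373934]
tilted 14.02 [ 495.1 -112.   110. ] [ 0.6  0.6 -5.3] [ 0.07  0.61 -0.01] 65.6 74.9Traceback (most recent call last):
  File "<stdin>", line 6, in <module>
rig.MotionError: the arm cannot follow that straight line within its joint ranges
```

```bash
python3 - <<'E'
from h import *
for y in (171.5,):
  for th in (-35,-30,-25,-20):
    for p in ([495,-112],[510,-112]):
      print(th,p,[None if (r:=bot.ik([*p,z],tilt(np.radians(y),np.radians(th)))) is None else r.round(2).tolist() for z in (100,75,55)])
d=cam("side"); cv2.imwrite("pics/tilt_a.png",cv2.resize(d["image"][120:400,150:450],None,fx=2,fy=2))
E
```

```text
-35 [495, -112] [[-0.34, 0.22, 2.15, 0.59, 0.2, -2.32], None, None]
-35 [510, -112] [[-0.33, 0.25, 2.11, 0.54, 0.21, -2.25], [-0.33, 0.31, 2.12, 0.76, 0.15, -2.48], None]
-30 [495, -112] [[-0.34, 0.23, 2.1, 0.31, 0.31, -2.03], [-0.34, 0.29, 2.11, 0.4, 0.25, -2.12], [-0.34, 0.34, 2.12, 0.5, 0.2, -2.22]]
-30 [510, -112] [[-0.32, 0.26, 2.06, 0.29, 0.31, -2.0], [-0.32, 0.31, 2.07, 0.36, 0.25, -2.07], [-0.32, 0.36, 2.08, 0.44, 0.21, -2.16]]
-25 [495, -112] [[-0.33, 0.25, 2.05, 0.19, 0.42, -1.91], [-0.33, 0.3, 2.06, 0.22, 0.36, -1.94], [-0.33, 0.34, 2.07, 0.25, 0.31, -1.98]]
-25 [510, -112] [[-0.32, 0.27, 2.01, 0.17, 0.43, -1.88], [-0.32, 0.33, 2.02, 0.2, 0.37, -1.91], [-0.32, 0.37, 2.03, 0.23, 0.32, -1.94]]
-20 [495, -112] [[-0.32, 0.27, 2.0, 0.12, 0.53, -1.83], [-0.32, 0.32, 2.01, 0.13, 0.47, -1.85], [-0.32, 0.36, 2.02, 0.14, 0.42, -1.86]]
-20 [510, -112] [[-0.31, 0.29, 1.96, 0.11, 0.54, -1.81], [-0.31, 0.34, 1.97, 0.12, 0.48, -1.83], [-0.31, 0.38, 1.98, 0.13, 0.44, -1.84]]
```

View pics/tilt_a.png

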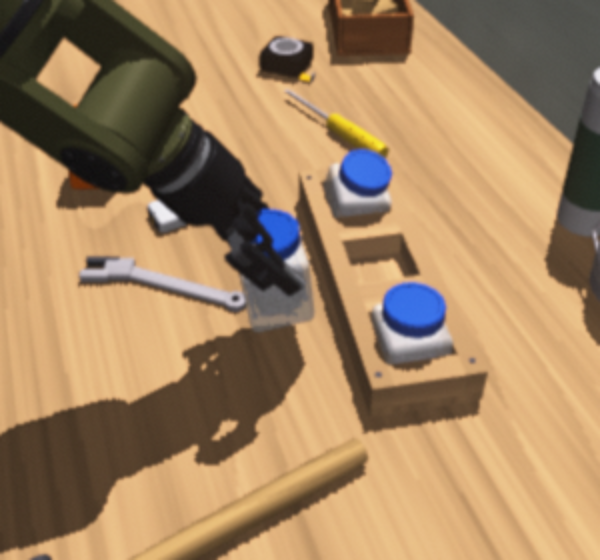

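The side crop shows the jar now upright in the tilted gripper, cap at (275,233) and base at (280,320), clear of the spanner tip at (235,300). I'll set it down a little farther right with a 30° tilt and let it level itself.

```bash
python3 - <<'E'
from h import *
import pickle
psi=np.radians(171.5); q=tilt(psi,np.radians(-30)); p=np.array([508,-130.])
bot.servo_line([*p,100],attitude=q,speed=80); bot.dwell(.1); S("pre")
print(bot.servo_line([*p,52],speed=30,until_force=4)); s=S("touch")
z=s["ee_pos"][2]
bot.servo_line([*p,z-2.5],speed=20); S("press")
bot.move_gripper(85); S("open")
a=-rot(q)[:,2]
bot.servo_line(np.array([*p,z-1.5])+100*a,speed=120)
bot.move_to([500,-125,260],down(psi)); bot.dwell(.15); S("up")
d=cam("wrist"); cv2.imwrite("pics/k1.png",d["image"]); pickle.dump(d,open("k1.pkl","wb"))
W=cloud(d); r=np.hypot(W[...,0]-500,W[...,1]+128)
for lo,hi in((105,115),(76,92),(15,90)):
    m=(r<60)&(W[...,2]>lo)&(W[...,2]<hi); print(lo,hi,m.sum(),cv2.minAreaRect(W[m][:,:2].astype(np.float32)) if m.any() else 0, np.median(W[m][:,2]))
E
```

```text
pre 14.62 [ 507.6 -129.6   99.9] [-0.4  0.1 -6. ] [0.05 0.61 0.02] 65.2 74.9
True
touch 15.64 [ 508.6 -130.1   69.1] [2.  0.7 2.4] [-0.13 -0.21  0.14] 64.9 75.4
press 15.89 [ 509.5 -130.3   68.5] [-3.5  6.1 18.8] [ 0.36 -0.09  0.1 ] 65.0 72.1
open 16.23 [ 508.9 -130.7   67.7] [-1.6 -2.8  9.4] [-0.31  0.12 -0.1 ] 84.9 0.0
up 18.22 [ 499.5 -124.9  259.1] [-0.4 -0.7 -0. ] [-0.   -0.02 -0.01] 85.1 0.0
105 115 4320 ((498.00225830078125, -126.78189086914062), (59.73249816894531, 59.52678298950195), 23.552473068237305) 109.26464979633636
76 92 1269 ((496.3450622558594, -127.05135345458984), (66.0224380493164, 64.7300033569336), 82.05253601074219) 82.15717753494152
15 90 2167 ((511.7622375488281, -129.17755126953125), (66.04072570800781, 96.18407440185547), 82.1056900024414) 79.00428844482445
```

View pics/k1.png

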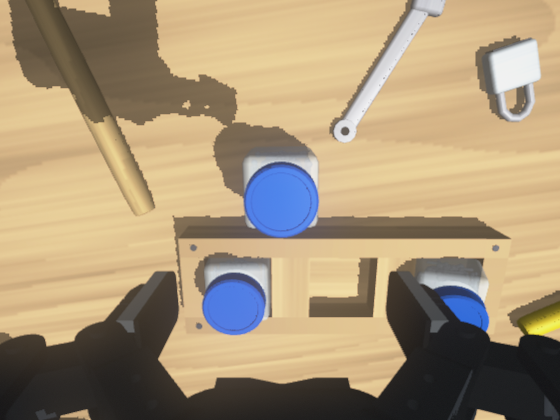

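The jar stands upright at about (280,200) px, in front of the stand and already square to it. The earlier body grip shows the wrist camera reads about 1.7 mm too far along the stand's y, so I'll correct for that. Now I'll lift it by the cap.

```bash
python3 - <<'E'
from h import *
import pickle
psi=np.radians(171.5); q=down(psi); J=[497.1,-128.7]; C=[617.2,-80.9]
bot.move_to([*J,150],q)
print(bot.servo_line([*J,105.5],speed=60,until_force=6)); S("down")
bot.move_gripper(55,grip_force=70); S("grip")
bot.servo_line([*J,205],speed=80); S("lift")
bot.servo_line([*C,205],speed=80); 
bot.servo_line([*C,160],speed=60); bot.dwell(.3); S("hover")
d=cam("wrist"); cv2.imwrite("pics/k2.png",d["image"]); pickle.dump(d,open("k2.pkl","wb"))
E
```

```text
False
down 19.68 [ 497.3 -128.8  105.8] [-0.9 -1.4  0.1] [-0.03  0.01  0.04] 85.1 0.0
grip 20.04 [ 497.6 -128.6  106.4] [-1.9  3.5  8.5] [0.53 0.25 0.  ] 58.4 72.8
lift 21.43 [ 496.9 -128.6  204.5] [-1.1 -0.  -5. ] [-0.01 -0.01 -0.05] 58.1 75.7
hover 24.4 [617.3 -80.9 160.2] [ 0.3  0.  -5.7] [0.02 0.04 0.  ] 58.3 75.7
```

View pics/k2.png

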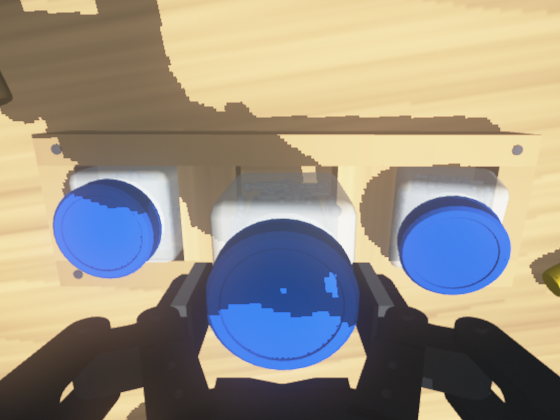

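The jar hangs upright over the opening. The opening's near edge is at v≈166 (u 238–336) and the jar's shoulders span u 215–355, centred between the pads. I'll lower it with a force guard.

```bash
python3 - <<'E'
from h import *
C=np.array([617.2,-80.9]); t=np.radians(-8.5); ex=np.array([np.cos(t),np.sin(t)]); ey=np.array([-np.sin(t),np.cos(t)])
q=down(np.radians(171.5))
offs=[(0,0),(2,0),(-2,0),(0,2),(0,-2)]
for o in offs:
    P=C+o[0]*ex+o[1]*ey
    if o!=(0,0): bot.servo_line([*P,158],speed=50)
    hit=bot.servo_line([*P,117],speed=30,until_force=7); s=S((o,hit))
    if s["ee_pos"][2]<121: break
    if bot.read_state()["clock"]>33: break
    bot.servo_line([*P,s["ee_pos"][2]+4],speed=50)
E
```

```text
((0, 0), True) 25.73 [617.2 -80.6 118.6] [-1.   2.6  6.4] [ 0.24  0.17 -0.  ] 57.9 76.7
```

```bash
python3 - <<'E'
from h import *
C=np.array([617.2,-80.8]); p0=np.radians(57); z0=117.8
bot.move_gripper(85); S("open")
bot.servo_line([*C,152],speed=80)
bot.move_to([*C,152],down(p0))
print(bot.servo_line([*C,z0],speed=60,until_force=6)); S("down")
bot.move_gripper(55,grip_force=80); bot.dwell(.1); s=S("grip")
m0=s["moment"][2]; a=0; pk=0
while a<1.0:
    a+=0.12 if a<.55 else 0.04
    bot.move_to([*C,z0+1.0*min(a/.85,1)],down(p0+a)); bot.dwell(.05)
    s=bot.read_state(); m=s["moment"][2]-m0; pk=max(pk,abs(m))
    print(round(a,2),round(s["clock"],2),"M",round(m,3),"F",s["ft_force"].round(1),round(s["grip_width"],1))
    if a>.68 and abs(m)<.35*pk: break
S("end")
E
```

```text
open 26.12 [616.4 -80.7 117.1] [-0.2  0.8  0.1] [-0.01  0.01 -0.04] 84.9 0.0
False
down 29.16 [617.3 -80.8 118. ] [ 0.8 -0.4 -1.1] [0.06 0.03 0.02] 84.8 0.0
grip 29.63 [617.5 -80.7 118.9] [-3.5  1.6  6.6] [0.22 0.5  0.02] 58.1 83.6
0.12 29.93 M 0.074 F [-1.4 -0.1  5.8] 57.7
0.24 30.23 M 0.081 F [-0.5 -0.1  6.2] 58.0
0.36 30.53 M 0.084 F [ 0.1 -0.9  5.2] 58.1
0.48 30.83 M 0.2 F [ 0.3 -0.9  6.4] 57.9
0.6 31.13 M 0.059 F [0.4 0.2 7.8] 58.0
0.64 31.43 M 0.091 F [-0.2  0.8  7.1] 57.8
0.68 31.73 M 0.096 F [-0.2 -0.9  7.8] 57.6
0.72 32.03 M 0.117 F [ 1.3 -0.   6.9] 57.5
0.76 32.33 M 0.051 F [ 1.2 -0.3  6.6] 57.8
end 32.33 [617.9 -80.9 119.8] [ 1.2 -0.3  6.6] [-0.04 -0.25  0.07] 57.8 84.9
```

The resting moment is too noisy to show the release. I'll use a gentle pull test instead: raise until the pull is about 3 N, which is less than the jar's weight, and turn a little further if the threads still hold.

```bash
python3 - <<'E'
from h import *
C=np.array([617.4,-80.8]); p0=np.radians(57); a=0.76; zb=118.9
s=bot.read_state(); zb=s["ee_pos"][2]-1.0
while True:
    f=bot.read_state()["ft_force"][2]
    hit=bot.servo_line([*C,zb+7],speed=20,until_force=f+3.0); s=S(("pull",round(a,2),hit))
    if not hit or a>=1.1 or s["clock"]>45: break
    a+=0.06
    bot.move_to([*C,zb+.6],down(p0+a)); bot.dwell(.05); S(("turn",round(a,2)))
if not hit:
    bot.servo_line([*C,zb+34],speed=40); bot.dwell(.2); S("lift")
    d=cam("wrist"); cv2.imwrite("pics/e_w.png",d["image"])
d=cam("side"); cv2.imwrite("pics/e_s.png",cv2.resize(d["image"][150:350,220:440],None,fx=2.7,fy=2.7))
E
```

```text
('pull', 0.76, True) 32.57 [617.3 -80.9 120.3] [ 2.7 -0.8  0.8] [-0.18 -0.52 -0.02] 57.8 86.9
('turn', 0.82) 32.87 [617.9 -81.2 120. ] [ 2.9 -2.1  5.1] [-0.3  -0.3   0.04] 57.8 87.3
('pull', 0.82, True) 33.1 [617.4 -81.  121.2] [ 2.5 -1.5  2.6] [-0.14 -0.37 -0.02] 58.0 87.0
('turn', 0.88) 33.4 [617.9 -81.  119.9] [ 2.6 -1.3  5.6] [-0.18 -0.44  0.07] 57.9 87.3
('pull', 0.88, False) 33.87 [617.3 -80.7 125.6] [ 1.8 -0.5  0.3] [ 0.01 -0.28  0.04] 57.5 86.7
lift 34.89 [617.3 -80.8 152.5] [ 0.6  0.9 -1.4] [0.06 0.   0.03] 57.6 86.7
```

View pics/e_s.png

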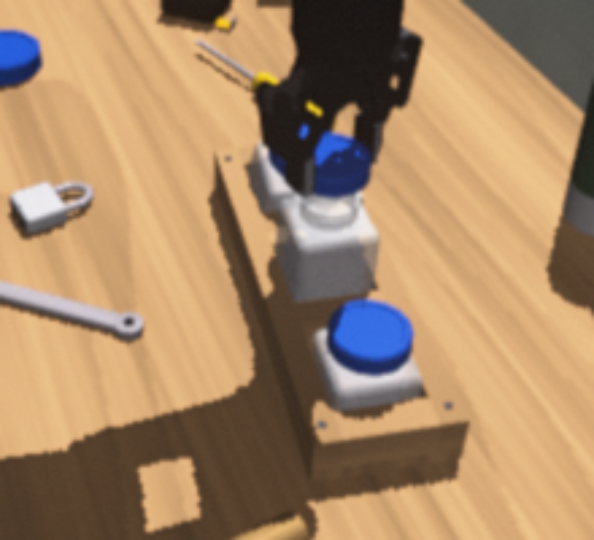

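The side crop shows the cap held above the open neck (rim near (328,210)) and the jar standing in the middle place. I'll check numerically that it is seated and the cap is level.

```bash
python3 - <<'E'
from h import *
for n in("side","wrist"):
    d=cam(n); W=cloud(d); z=W[...,2]
    t=np.radians(-8.5); x=W-np.array([617.3,-80,0]); sx=x[...,0]*np.cos(t)+x[...,1]*np.sin(t); sy=-x[...,0]*np.sin(t)+x[...,1]*np.cos(t)
    b=(abs(sx)<45)&(abs(sy)<45)
    m=b&(z>85)&(z<108); h,e=np.histogram(z[m],bins=np.arange(85,109,1)); print(n,"shoulder hist",dict(zip(e.astype(int).tolist(),h.tolist())))
    hsv=cv2.cvtColor(d["image"],cv2.COLOR_BGR2HSV); c=b&(cv2.inRange(hsv,(100,120,40),(130,255,255))>0)&(z>130)
    P=W[c]; print("cap z",np.percentile(P[:,2],[1,50,99]).round(1),len(P))
    T=P[P[:,2]>np.percentile(P[:,2],50)-1.5]; A=np.c_[T[:,:2]-T[:,:2].mean(0),np.ones(len(T))]; print("tilt",np.linalg.lstsq(A,T[:,2],rcond=None)[0].round(3))
S("now")
E
```

```text
side shoulder hist {85: 12, 86: 18, 87: 19, 88: 16, 89: 19, 90: 18, 91: 28, 92: 36, 93: 47, 94: 79, 95: 64, 96: 48, 97: 46, 98: 27, 99: 18, 100: 15, 101: 14, 102: 5, 103: 8, 104: 7, 105: 4, 106: 5, 107: 13}
cap z [141.9 153.9 198.7] 402
tilt [-3.83000e-01 -1.40000e-02  1.56965e+02]
wrist shoulder hist {85: 29, 86: 31, 87: 38, 88: 83, 89: 183, 90: 166, 91: 189, 92: 239, 93: 478, 94: 718, 95: 798, 96: 552, 97: 307, 98: 207, 99: 94, 100: 18, 101: 15, 102: 14, 103: 13, 104: 13, 105: 9, 106: 8, 107: 14}
cap z [141.9 154.8 207.6] 18687
tilt [-1.02000e-01 -1.00000e-03  1.56108e+02]
now 35.09 [617.4 -80.8 152.7] [-0.1 -0.3 -0. ] [-0.02 -0.04 -0.  ] 57.8 86.7
```

```bash
python3 - <<'E'
from h import *
d=cam("wrist"); W=cloud(d); hsv=cv2.cvtColor(d["image"],cv2.COLOR_BGR2HSV)
c=(cv2.inRange(hsv,(100,120,40),(130,255,255))>0)&(np.hypot(W[...,0]-617,W[...,1]+80)<26)&(W[...,2]>149)&(W[...,2]<165)
P=W[cv2.erode(c.astype(np.uint8),np.ones((5,5)))>0]
for _ in range(6):
    A=np.c_[P[:,:2]-[617,-80],np.ones(len(P))]; k=np.linalg.lstsq(A,P[:,2],rcond=None)[0]; r=P[:,2]-A@k; print(len(P),k.round(3),r.std().round(2)); P=P[abs(r)<max(1.5*r.std(),.4)]
# shoulder plane
x=W-np.array([617.3,-80,0]); t=np.radians(-8.5); sx=x[...,0]*np.cos(t)+x[...,1]*np.sin(t); sy=-x[...,0]*np.sin(t)+x[...,1]*np.cos(t)
m=(abs(sx)<28)&(abs(sy)<28)&(np.hypot(sx,sy)>26)&(abs(W[...,2]-95)<3); Q=np.c_[sx[m],sy[m],np.ones(m.sum())]; print(m.sum(),np.linalg.lstsq(Q,W[...,2][m],rcond=None)[0].round(3))
E
```

```text
10998 [ 5.00000e-03 -3.00000e-03  1.54724e+02] 0.6
9569 [ 4.00000e-03 -2.00000e-03  1.54714e+02] 0.44
8113 [ 4.00000e-03 -2.00000e-03  1.54709e+02] 0.35
6914 [ 4.00000e-03 -2.00000e-03  1.54709e+02] 0.29
5902 [ 4.00000e-03 -2.00000e-03  1.54707e+02] 0.24
5497 [ 4.00000e-03 -2.00000e-03  1.54703e+02] 0.22
1423 [-2.0000e-03 -1.2000e-02  9.6294e+01]
```

```bash
python3 -c "
from rig import bot
print(bot.finish_job(), bot.read_state()['clock'])"
```

```text
the job is handed in; nothing more can be done
the job is handed in; nothing more can be done
```

I handed the job in at about 35 s on the robot's clock: the jar is seated in the stand's middle place, and its cap let go at about 0.88 rad of gripper turn and is held level about 22 mm above the mouth. On the first carry the jar swung about 35° in the grip, so I set it down in front of the stand and carried it by its cap instead; I did not re-measure the other items, but nothing else appeared moved in the pictures.

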